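Deburr the bore edge of the aluminium collar

TASK

Take the orange-handled deburring tool out of its stand and set its cone cutter on the inner top edge of the aluminium collar, at the red mark. Holding the tool upright and pressing lightly down into the sprung collar, run the cutter right round the bore edge, anticlockwise seen from above, without lifting it, until it is back at the red mark. Then lift it off, put the tool back upright and fully down in its stand, let go, and leave the brass collar alone.

Things in the scene. Friction and masses are not known exactly. Their poses are not given: they have to be found in the camera images.
- deburrer: Deburring tool, round, 0.12 kg. Origin: point (4 mm flat) of its steel cutter; z up the axis. Cutter: 45 degree cone, radius 2 mm at z=0 to 10 mm at z=8, then straight to z=13; 10 mm neck to z=40; black flange, 48 mm across, z=40 to 45; orange handle, 24 mm thick, z=45 to 105: grip it at z=75 to 80. Starts upright in the stand, hanging by its flange, point 10 mm above the bench.
- alu_collar: Silver-white aluminium ring, 70 mm outside, bore 50 mm, 25 mm high. Origin: bore centre in the top edge's plane, 56 mm above the bench; z up; red mark at its -x. Sprung: moves only straight down, 10 mm at most (2 N starts it, 6 N fully down). With the tool's axis 19 mm from the bore's, the cone meets the edge with its point 4 mm below the top edge; 3 to 4 mm more keeps it pressed.
- brass_collar: Brass ring on a second, identical sprung nest: same sizes and origin (bore centre, top edge, 56 mm above the bench), no red mark. Not to be touched.
- stand: Grey tool stand fixed to the bench: block 70 x 70 mm, 50 mm high, with an upright through hole 33 mm across in its middle. Origin: centre of its underside, on the hole's axis; z up. The tool's cutter and neck hang in the hole, its flange flat on the top, its point then 10 mm above the bench.
Things that resemble listed ones, but are neither listed nor needed, are in the scene too. Of the things like the deburrer, leave any that is green; of the rest the larger one is meant.

How it is judged:
By the outcome, as a careful person would: the job done as asked, in the order asked, and still so for the second after the job is handed in, with the robot touching nothing.
It also fails if it takes over 72 s, if anything falls off the work surface, if the arm or the gripper's body presses on something with over 40 N, if the wrist force passes 120 N, or if a joint passes its speed limit or range.

ROBOT

A 7-joint arm with a two-finger parallel gripper is mounted at the origin on a cart in front of the work surface, level with it; the furniture and walls round the work are solid. World frame = base frame: x ahead of the robot, y to its left, z up, the work surface at z = 0. Lengths are in mm, angles in rad, forces in N, time in s.
With the tool pointing down it reaches from about 425 to 800 mm from the base axis. Payload 8.3 kg.
Tool frame: the origin (TCP) lies midway between the tips of the shut fingers; the grasp point (between the pads) lies 19 mm behind it; z points along the fingers, y is the direction in which the jaws open and shut (so a half turn about z gives the same grasp; the last joint's range is limited). The gripper opens to 85 mm and grips with 20 to 120 N. Pads are 22 mm wide; open, the fingers measure 114 mm over their backs; the gripper's body (76 mm by 85 mm) begins 54 mm behind the grasp point. The pads swing forward as they close: fully open they stand 13 mm farther back than shut.
Start: joints at [-1.25, 0.383, 0.016, 1.37, -0.006, 1.388, -0.046], TCP at [233.977, 579.532, 231.279] pointing down, gripper open.
Joint ranges: [-2.95, 2.95], [-0.25, 2.06], [-1.52, 1.56], [0.18, 2.33], [-1.44, 4.58], [0.02, 2.06], [-3.01, 3.01]. Speed limits (rad/s): [2.39, 2.39, 3.01, 3.01, 3.14, 3.14, 3.14].

INTERFACE

Orientations are given as a 3x3 rotation matrix whose columns are the frame's x, y, z axes.
In Python, from workcell import env gives the robot as it stands. Calls block until the motion is done:
- env.move_pose(position, orientation): joint-space move of the TCP to a pose.
- env.move_straight(position, feed=150, orientation=None): straight line of the TCP; orientation=None keeps the orientation; feed is the mean speed in mm/s.
- env.move_j(angles): joint-space move.
- env.command_gripper(opening, force=None): finger opening in mm; force is the grip in N (None keeps the last); returns when the fingers have stopped.
- env.wait(seconds).
- env.ik(position, orientation): joint angles nearest the present ones, or None.
- env.observe(): the state.
- env.read_camera(name): name is "scene" or "top" or "wrist"; returns (picture, depth): 480x640x3 uint8, red, green, blue; 480x640 float32, mm along the optical axis (not along the pixel's ray), 0 where there is no reading.
- env.camera_info(name): a dict with "fx", "fy", "cx", "cy" (pixels), "dist" ([k1, k2, p1, p2, k3] as OpenCV has them; the pictures are not rectified), "extrinsics" (4x4, takes a point from world to camera coordinates); the wrist camera has in their place "mount" (4x4, takes a point from camera to tool coordinates, whose origin is the TCP and whose axes are the flange's). Camera axes: x right, y up, looking along -z (the intrinsics and any distortion apply to the point x, -y, -z); pixel columns grow to the right and rows downward; lengths in mm; the calibration is good to about 2 mm. A picture is of the moment at which its call begins: read the wrist's pose just before it. camera_info takes no time and is no camera call.
A pose or a line that the arm cannot do raises env.PlanningError and nothing moves.
- env.job_done(): hands the job in, once; it reports no verdict.
The state is a dict: "clock": time; "joints": joint angles; "qvel": joint speeds; "joint_efforts": joint torques, N m; "tool_pos": TCP position; "tool_rot": TCP orientation; "ft_force": force on the tool from outside, world axes, zero at the start; "torque": the same for the moment, N m; "grip_width": finger opening in mm.
Only numpy, scipy, OpenCV 4.12 (cv2) and the standard library are available. Lean on these libraries where they do the work, as an engineer would, in place of code of your own. Each camera call takes 0.05 s, during which the arm holds its last target.

## Working session

There is one attempt and no reset: what is moved stays moved. The work goes in short steps, each a Python script; the robot and the scene stay as the last script left them, time stands still between calls to the robot, and variables do not carry over. Pictures are saved under pics/ and viewed, and the job is handed in when it is done.

```bash
mkdir -p pics; ls; python3 - <<'E'
from workcell import env
import cv2,numpy as np
for n in ("scene","top"):
    p,d=env.read_camera(n); np.savez(f"{n}0.npz",p=p,d=d)
    cv2.imwrite(f"pics/{n}0.png",p[:,:,::-1])
    print(n,env.camera_info(n))
print(env.camera_info("wrist"))
print(env.observe())
E
```

```text
pics
scene {'fx': 461.8509671891403, 'fy': 461.8509671891403, 'cx': 312.68200265166746, 'cy': 242.72579610941838, 'dist': array([-0.00964243,  0.        ,  0.        ,  0.        ,  0.        ]), 'extrinsics': array([[ 5.77250563e-01, -8.16309834e-01,  2.04949483e-02,
        -2.51683288e+02],
       [ 5.73924108e-01,  4.23446519e-01,  7.00930926e-01,
        -3.53834316e+02],
       [-5.80855322e-01, -3.92850227e-01,  7.12934635e-01,
        -6.76877629e+02],
       [ 0.00000000e+00,  0.00000000e+00,  0.00000000e+00,
         1.00000000e+00]])}
top {'fx': 594.8136653451835, 'fy': 594.8136653451835, 'cx': 319.1121555669099, 'cy': 248.84777758484393, 'dist': array([-0.17364869,  0.        ,  0.        ,  0.        ,  0.        ]), 'extrinsics': array([[-1.10289362e-02, -9.99938937e-01, -6.96136779e-04,
         6.99784219e+01],
       [ 9.88138881e-01, -1.10054186e-02,  1.53167988e-01,
        -4.98661111e+02],
       [-1.53166296e-01,  1.00140016e-03,  9.88199920e-01,
        -1.46057888e+03],
       [ 0.00000000e+00,  0.00000000e+00,  0.00000000e+00,
         1.00000000e+00]])}
{'fx
[... 640 characters left out ...]
.3881569 , -0.04648262]), 'qvel': array([ 0.00080645, -0.00258735, -0.00174188, -0.00227999,  0.00185417,
        0.00018301,  0.00031922]), 'joint_efforts': array([ 4.34694535e-03, -6.29128504e+01,  8.48586559e-01, -3.72761428e+01,
        1.69728231e-02,  1.02985135e-02, -2.50486522e-05]), 'tool_pos': array([233.82819976, 579.13521678, 230.36404409]), 'tool_rot': array([[-9.27272661e-01,  3.74386165e-01, -6.41738324e-04],
       [ 3.74386715e-01,  9.27271243e-01, -1.62169685e-03],
       [-1.20753699e-05, -1.74401345e-03, -9.99998479e-01]]), 'ft_force': array([-0.10503292, -0.12051734, -0.48554855]), 'torque': array([ 0.01281454, -0.02706091,  0.01100604]), 'grip_width': 85.32118360020415}
```

View pics/scene0.png

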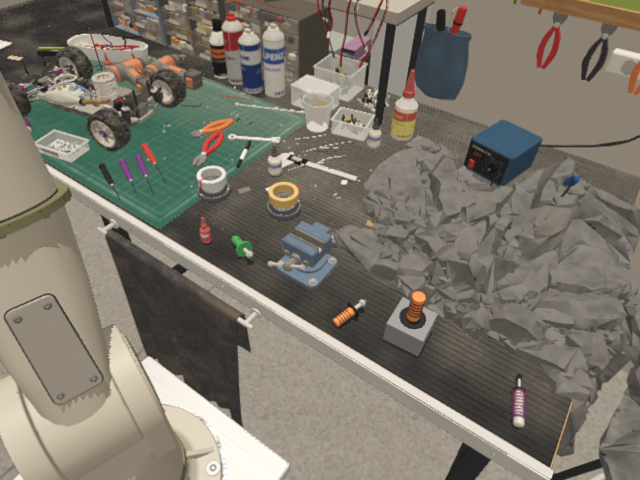

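View pics/top0.png

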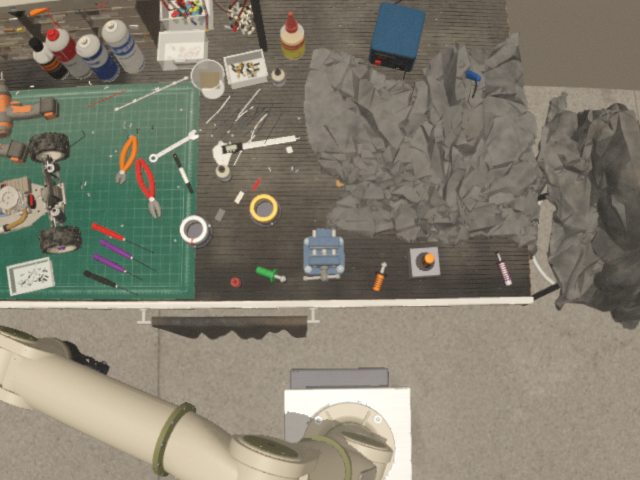

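Candidates: the orange tool upright in the stand at scene (417,305) / top (428,260), a smaller orange one lying down at scene (350,313) / top (380,277), and a green one at scene (242,247). I choose the upright one in the stand. Next are the close crops and positions.

```bash
cat > h.py <<'E'
import numpy as np, cv2
from workcell import env
def cam(name,tp=None,tr=None):
    c=env.camera_info(name); K=np.array([[c['fx'],0,c['cx']],[0,c['fy'],c['cy']],[0,0,1]])
    if 'mount' in c:
        T=np.eye(4);T[:3,:3]=tr;T[:3,3]=tp; E=np.linalg.inv(T@c['mount'])
    else: E=c['extrinsics']
    return K,c['dist'],E
def ray(C,uv):
    K,d,E=C; n=cv2.undistortPoints(np.array(uv,float).reshape(-1,1,2),K,d).reshape(-1,2)
    v=np.c_[n[:,0],-n[:,1],-np.ones(len(n))]; R=E[:3,:3]
    return -R.T@E[:3,3], v@R
def plane(C,uv,z):
    o,v=ray(C,uv); return o+v*((z-o[2])/v[:,2])[:,None]
def proj(C,P):
    K,d,E=C; P=np.atleast_2d(P).astype(float); q=(P@E[:3,:3].T+E[:3,3])*[1,-1,-1]
    return cv2.projectPoints(q,np.zeros(3),np.zeros(3),K,d)[0].reshape(-1,2)
def tri(C1,u1,C2,u2):
    o1,v1=ray(C1,[u1]);o2,v2=ray(C2,[u2]);v1=v1[0]/np.linalg.norm(v1[0]);v2=v2[0]/np.linalg.norm(v2[0])
    s=np.linalg.lstsq(np.c_[v1,-v2],o2-o1,rcond=None)[0]
    a=o1+s[0]*v1;b=o2+s[1]*v2; return (a+b)/2,np.linalg.norm(a-b)
def crop(p,x0,y0,x1,y1,k,fn):
    cv2.imwrite(fn,cv2.resize(p[y0:y1,x0:x1,::-1],None,fx=k,fy=k,interpolation=cv2.INTER_CUBIC))
E
python3 - <<'E'
from h import *
t=np.load('top0.npz');s=np.load('scene0.npz')
a=cv2.resize(t['p'][200:300,160:280],None,fx=4,fy=4);b=cv2.resize(t['p'][220:300,360:480],None,fx=4,fy=4)[:400]
b=cv2.copyMakeBorder(b,0,400-b.shape[0],0,0,cv2.BORDER_CONSTANT)
c=np.hstack([a,b])[:,:,::-1]; cv2.imwrite('pics/crop1.png',cv2.resize(c,(800,333)))
a=cv2.resize(s['p'][150:230,180:320],None,fx=3,fy=3);b=cv2.resize(s['p'][270:360,320:460],None,fx=3,fy=3)
a=cv2.copyMakeBorder(a,0,30,0,0,cv2.BORDER_CONSTANT)
c=np.hstack([a,b])[:,:,::-1]; cv2.imwrite('pics/crop2.png',cv2.resize(c,(800,257)))
T=cam('top');S=cam('scene')
print('alu',plane(T,[[195,231]],56),plane(S,[[211,174]],56))
print('brass',plane(T,[[264,208]],56),plane(S,[[284,190]],56))
print('tool top',plane(T,[[428,260]],115),plane(S,[[418,294]],115))
print('stand depth',t['d'][252,415],t['d'][260,428])
E
```

```text
alu [[545.72004272 376.97301438  56.        ]] [[552.9564736  383.34371203  56.        ]]
brass [[602.52256542 202.3629964   56.        ]] [[609.58965756 205.71313854  56.        ]]
tool top [[ 457.58486588 -196.1525121   115.        ]] [[ 467.50919283 -195.55043934  115.        ]]
stand depth 1488.4807 1416.9509
```

View pics/crop1.png

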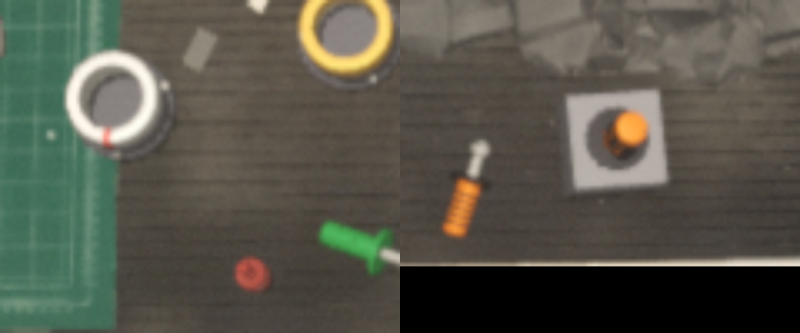

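View pics/crop2.png

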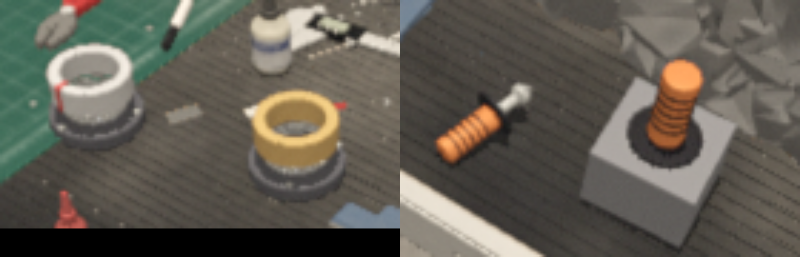

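Top crop: aluminium collar at about (195,231), its red mark on the robot side; orange tool upright in the stand at (428,260). The smaller orange tool lies beside it, and the brass collar is at (264,208). The choice is confirmed, so next is the wrist view over the collar.

```bash
python3 - <<'E'
from h import *
s=np.load('top0.npz')
R=np.array([[-1,0,0],[0,1,0],[0,0,-1.]])
for P in ([548,380,210],[462,-196,210]):
    print(env.ik(P,R))
env.move_pose([548,380,210],R)
o=env.observe();p,d=env.read_camera('wrist');np.savez('w1.npz',p=p,d=d,tp=o['tool_pos'],tr=o['tool_rot'])
cv2.imwrite('pics/w1.png',p[:,:,::-1]);print(o['clock'],o['tool_pos'],o['joints'])
E
```

```text
[-0.73484145  0.48612434  0.12205864  1.27569314 -0.05793331  1.38316137
  0.95480824]
[-0.66969202  0.23052337  1.17479352  1.77032368 -0.22134776  1.28767976
  2.12904791]
1.4917 [546.76218225 381.66174326 209.98671895] [-0.73623294  0.486038    0.120402    1.27573414 -0.05832648  1.38321925
  0.95397836]
```

View pics/w1.png

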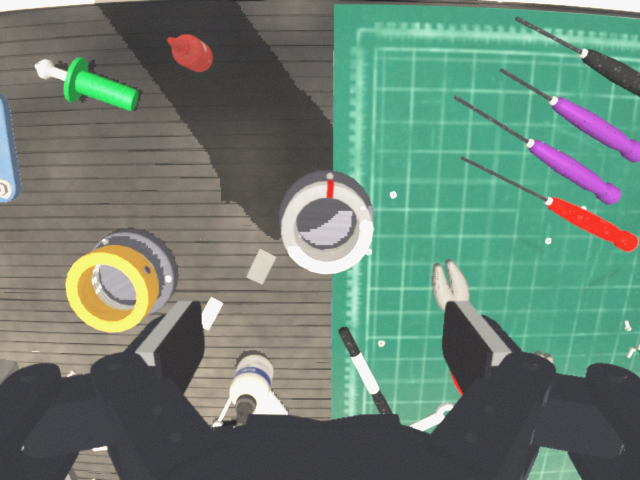

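The collar top shows at about (327,228) with the red mark at (330,188). I'll fit the ring edges.

```bash
python3 - <<'E'
from h import *
w=np.load('w1.npz');p=w['p'];C=cam('wrist',w['tp'],w['tr'])
hsv=cv2.cvtColor(p,cv2.COLOR_RGB2HSV)
roi=np.zeros(p.shape[:2],np.uint8);cv2.circle(roi,(327,225),62,255,-1)
red=((hsv[...,0]<8)|(hsv[...,0]>172))&(hsv[...,1]>120)&(roi>0)
white=((hsv[...,2]>195)&(hsv[...,1]<40)&(roi>0))|red
m=cv2.morphologyEx(white.astype(np.uint8)*255,cv2.MORPH_OPEN,np.ones((3,3)))
cs,hh=cv2.findContours(m,cv2.RETR_CCOMP,cv2.CHAIN_APPROX_NONE)
vis=p[150:300,250:400,::-1].copy(); vis=cv2.resize(vis,None,fx=4,fy=4,interpolation=cv2.INTER_CUBIC)
def circ(Q):
    A=np.c_[2*Q[:,:2],np.ones(len(Q))];b=(Q[:,:2]**2).sum(1);s=np.linalg.lstsq(A,b,rcond=None)[0]
    return s[:2],np.sqrt(s[2]+s[:2]@s[:2])
for c,h in zip(cs,hh[0]):
    if len(c)<60: continue
    Q=plane(C,c.reshape(-1,2),56)
    for k in range(6):
        cc,r=circ(Q);e=abs(np.linalg.norm(Q[:,:2]-cc,axis=1)-r);Q=Q[e<max(1,1.5*np.median(e))]
    print(len(c),len(Q),h[3],cc,r,e.std())
    cv2.drawContours(vis,[((c-[250,150])*4+2).astype(np.int32)],-1,(0,255,0) if h[3]<0 else (255,0,255),1)
ys,xs=np.where(red&(hsv[...,2]>100));print('red',plane(C,[[xs.mean(),ys.mean()]],56),xs.min(),xs.max(),ys.min(),ys.max())
d=w['d'];print('depth',d[255,327],d[188,330])
cv2.imwrite('pics/w1c.png',vis)
E
```

```text
134 40 -1 [547.2832825  385.50287246] 15.980687455252088 0.22768974147339185
272 219 -1 [552.01045545 385.36002408] 34.7546716190301 0.2616196494157253
215 78 1 [547.80402316 385.31500524] 22.53991071390689 0.28194578646281976
red [[521.01843607 387.47559297  56.        ]] 327 333 180 197
depth 327.5691 296.56415
```

View pics/w1c.png

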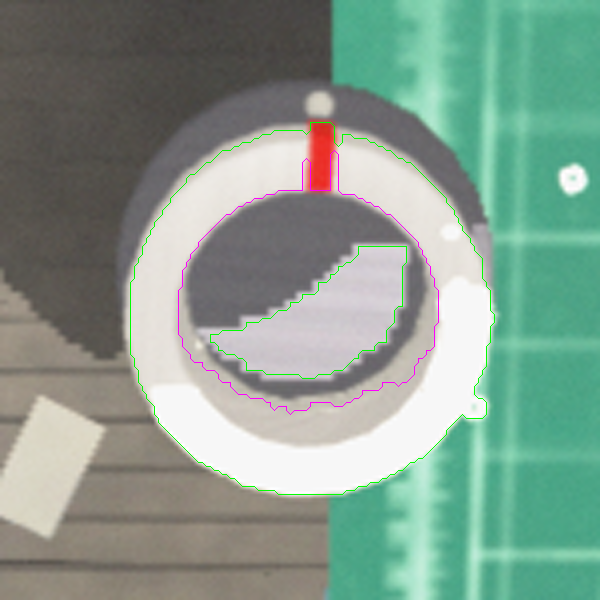

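```bash
cat >> h.py <<'E'
R0=np.array([[-1,0,0],[0,1,0],[0,0,-1.]])
R1=np.array([[1,0,0],[0,-1,0],[0,0,-1.]])
def snap(fn):
    o=env.observe();p,d=env.read_camera('wrist');np.savez(fn+'.npz',p=p,d=d,tp=o['tool_pos'],tr=o['tool_rot'])
    cv2.imwrite(f'pics/{fn}.png',p[:,:,::-1]);print(fn,o['clock'],o['tool_pos'],o['qvel'].round(4));return o,p,d,cam('wrist',o['tool_pos'],o['tool_rot'])
E
python3 - <<'E'
from h import *
env.wait(0.1);snap('w2')
env.move_pose([548,380,210],R1);env.wait(0.3);snap('w3')
E
```

```text
w2 1.6417 [546.79119921 381.67672162 210.09216283] [ 0.0019 -0.0015  0.0067 -0.0007  0.0028 -0.0007  0.0014]
w3 2.2417 [548.0350148  379.95404266 210.00512127] [ 0.0007 -0.0017  0.0001 -0.0001 -0.0019  0.0013  0.0017]
```

View pics/w3.png

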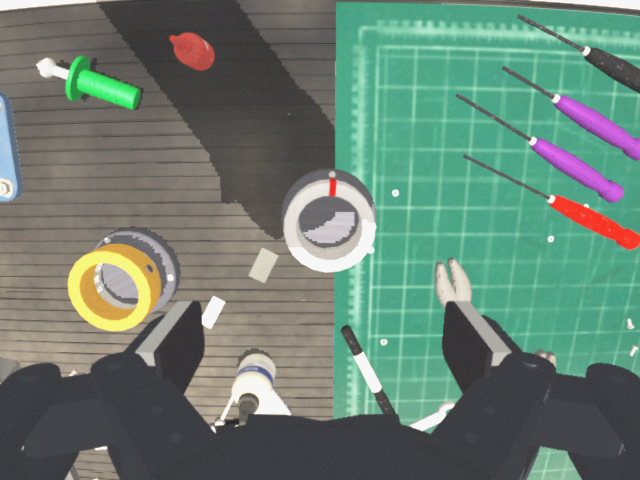

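move_pose treated the half turn as the same grasp, since the view is unchanged. I'll turn joint 7 directly.

```bash
python3 - <<'E'
from h import *
q=env.observe()['joints'].copy();print(q[6]);q[6]-=np.pi
env.move_j(q);env.wait(0.3);o,p,d,C=snap('w4');print(o['tool_rot'].round(3))
E
```

```text
0.9547718634260873
w4 5.2417 [547.98920209 379.98891445 210.00183134] [ 0.001   0.0002 -0.0002  0.0008 -0.0008 -0.0005  0.0001]
[[ 1.  0. -0.]
 [ 0. -1. -0.]
 [-0.  0. -1.]]
```

View pics/w4.png

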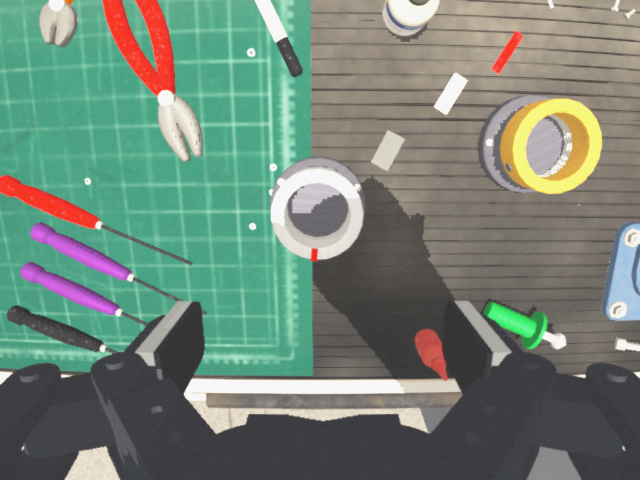

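```bash
cat >> h.py <<'E'
def circ(Q,n=8):
    for k in range(n):
        A=np.c_[2*Q[:,:2],np.ones(len(Q))];b=(Q[:,:2]**2).sum(1);s=np.linalg.lstsq(A,b,rcond=None)[0]
        c=s[:2];r=np.sqrt(s[2]+c@c);e=abs(np.linalg.norm(Q[:,:2]-c,axis=1)-r);Q=Q[e<max(.7,1.5*np.median(e))]
    return c,r,len(Q),e.mean()
E
python3 - <<'E'
from h import *
for fn,ct in (('w3',(330,225)),('w4',(317,212))):
    w=np.load(fn+'.npz');p=w['p'];C=cam('wrist',w['tp'],w['tr'])
    hsv=cv2.cvtColor(p,cv2.COLOR_RGB2HSV)
    roi=np.zeros(p.shape[:2],np.uint8);cv2.circle(roi,ct,56,255,-1)
    red=((hsv[...,0]<8)|(hsv[...,0]>172))&(hsv[...,1]>120)&(roi>0)
    white=((hsv[...,2]>195)&(hsv[...,1]<40)&(roi>0))|red
    m=cv2.morphologyEx(white.astype(np.uint8)*255,cv2.MORPH_OPEN,np.ones((3,3)))
    cs,hh=cv2.findContours(m,cv2.RETR_CCOMP,cv2.CHAIN_APPROX_NONE)
    c=max(cs,key=len);print(fn,circ(plane(C,c.reshape(-1,2),56)))
    x0,y0=ct[0]-65,ct[1]-65
    vis=cv2.resize(p[y0:y0+130,x0:x0+130,::-1],None,fx=4,fy=4,interpolation=cv2.INTER_CUBIC)
    for c,h in zip(cs,hh[0]):
        if len(c)<60: continue
        print(h[3]>=0,circ(plane(C,c.reshape(-1,2),56)))
        cv2.drawContours(vis,[((c-[x0,y0])*4+2).astype(np.int32)],-1,(0,255,0) if h[3]<0 else (255,0,255),1)
    cv2.imwrite(f'pics/{fn}c.png',vis)
    ys,xs=np.where(red);print('red',plane(C,[[xs.mean(),ys.mean()]],56))
cv2.imwrite('pics/w34c.png',cv2.resize(np.hstack([cv2.imread('pics/w3c.png'),cv2.imread('pics/w4c.png')]),(800,400)))
E
```

```text
w3 (array([552.93451427, 384.00079058]), np.float64(34.39338314729253), 195, np.float64(0.2530934359679372))
False (array([548.70067652, 384.87676185]), np.float64(14.95611975185098), 28, np.float64(0.253724843536013))
False (array([552.93451427, 384.00079058]), np.float64(34.39338314729253), 195, np.float64(0.2530934359679372))
True (array([549.01518866, 383.78295583]), np.float64(22.461435518807694), 56, np.float64(0.28320076193830357))
red [[521.2864759  386.21645351  56.        ]]
w4 (array([554.27812311, 385.49504948]), np.float64(34.286488457316935), 191, np.float64(0.2639908171313889))
False (array([554.27812311, 385.49504948]), np.float64(34.286488457316935), 191, np.float64(0.2639908171313889))
True (array([557.28527215, 384.27417846]), np.float64(22.989804597614985), 61, np.float64(0.2710436983813056))
red [[522.09637341 387.61846515  56.        ]]
```

View pics/w34c.png

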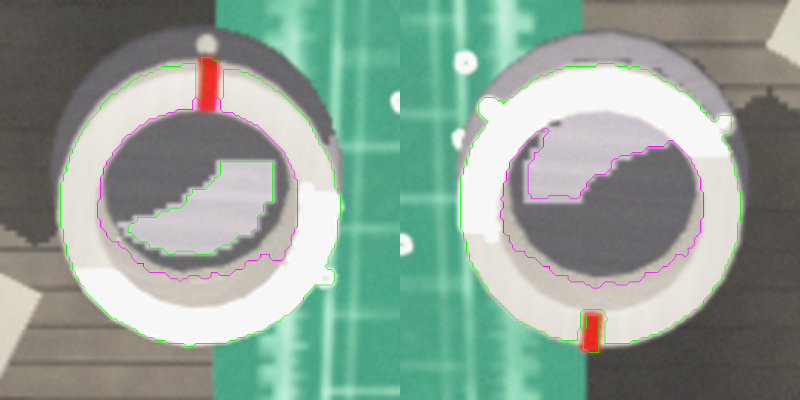

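```bash
python3 - <<'E'
from h import *
k=130/400
for fn,x0,y0,pts in (('w3',265,160,[(197,107),(197,308),(97,205),(300,205),(193,63),(193,346)]),('w4',252,147,[(202,110),(202,312),(101,210),(303,210),(202,65),(202,348)])):
    w=np.load(fn+'.npz');C=cam('wrist',w['tp'],w['tr'])
    Q=plane(C,[(x0+a*k,y0+b*k) for a,b in pts],56)[:,:2];print(fn,Q.round(1).tolist(),(Q[0]+Q[1])/2,(Q[2]+Q[3])/2,(Q[4]+Q[5])/2)
E
```

```text
w3 [[527.4, 383.9], [578.0, 384.0], [551.5, 359.4], [551.6, 409.2], [516.9, 382.9], [588.1, 383.0]] [552.72108754 383.91862815] [551.55394578 384.28839064] [552.48598258 382.93939495]
w4 [[577.5, 384.4], [527.4, 384.7], [553.3, 409.1], [553.2, 360.0], [588.2, 384.4], [518.0, 384.7]] [552.45005851 384.55857326] [553.22040523 384.55947266] [553.07611984 384.55740655]
```

Diameters check out (50 and 70 mm), and the two opposed views agree. The collar centre is ≈ (552.7, 384.4) with the mark at about 176°. Now over the stand.

```bash
python3 - <<'E'
from h import *
t=np.load('top0.npz');T=cam('top')
# rock heights near stand
K,D,E=T
uv=np.array([[x,y] for y in range(190,260,4) for x in range(380,500,4)],float)
n=cv2.undistortPoints(uv.reshape(-1,1,2),K,D).reshape(-1,2);z=np.array([t['d'][int(y),int(x)] for x,y in uv])
P=(np.c_[n[:,0]*z,-n[:,1]*z,-z]-E[:3,3])@E[:3,:3]
for a in range(480,600,20):
    s=(P[:,0]>a)&(P[:,0]<a+20)&(abs(P[:,1]+196)<75); print(a,P[s,2].max().round(0) if s.any() else None)
q=env.ik([455,-196,225],R0);print(q)
q=np.array(q)
if q[6]<0:q[6]+=np.pi
env.move_j(q);env.wait(0.3);o,p,d,C=snap('w5');print(o['tool_rot'].round(3))
E
```

```text
480 59.0
500 80.0
520 137.0
540 157.0
560 161.0
580 138.0
[ 1.40244163  0.32774937 -1.27201888  1.68841762  0.31976216  1.3641235
  1.64911322]
w5 8.7917 [ 455.07952164 -195.8925873   225.00172798] [ 0.0022  0.001   0.0001 -0.0007  0.0016  0.0009  0.0023]
[[-1. -0.  0.]
 [-0.  1.  0.]
 [-0.  0. -1.]]
```

View pics/w5.png

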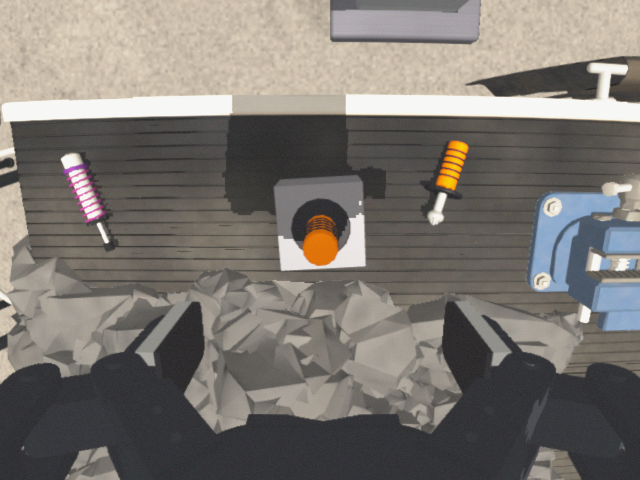

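The tool stands upright in the stand with its handle top at about (321,247), the flange around (320,228) and the stand block x 277–366.

```bash
python3 - <<'E'
from h import *
w=np.load('w5.npz');p=w['p'];C=cam('wrist',w['tp'],w['tr'])
x0,y0=260,160
cv2.imwrite('pics/w5c.png',cv2.resize(p[y0:y0+130,x0:x0+130,::-1],None,fx=6,fy=6,interpolation=cv2.INTER_CUBIC)[:600*130//100][:780])
hsv=cv2.cvtColor(p,cv2.COLOR_RGB2HSV)
roi=np.zeros(p.shape[:2],np.uint8);roi[225:275,295:350]=255
m=((hsv[...,0]>5)&(hsv[...,0]<22)&(hsv[...,1]>150)&(hsv[...,2]>80)&(roi>0)).astype(np.uint8)*255
c=max(cv2.findContours(m,cv2.RETR_EXTERNAL,cv2.CHAIN_APPROX_NONE)[0],key=len).reshape(-1,2)
c=c[c[:,1]>245];print('top',circ(plane(C,c,115)))
d=w['d'];print('d top',d[247,321],d[228,300],d[262,350])
K,D,E=C
for u,v in((321,247),(298,228),(352,262)):
    n=cv2.undistortPoints(np.array([[[u,v]]],float),K,D)[0,0];z=d[v,u];print((np.array([n[0]*z,-n[1]*z,-z])-E[:3,3])@E[:3,:3])
E
python3 -c "
import cv2;i=cv2.imread('pics/w5c.png');cv2.imwrite('pics/w5c.png',cv2.resize(i,(598,598)))"
```

```text
top (array([ 462.61480425, -197.25793483]), np.float64(10.975113267417186), 53, np.float64(0.19468580314456171))
d top 262.1756 321.3172 333.39734
[ 461.48979827 -196.62095577  115.62684579]
[ 463.0157533  -215.10563242   55.62552911]
[ 389.09694915 -195.42287207  367.64412923]
```

View pics/w5c.png

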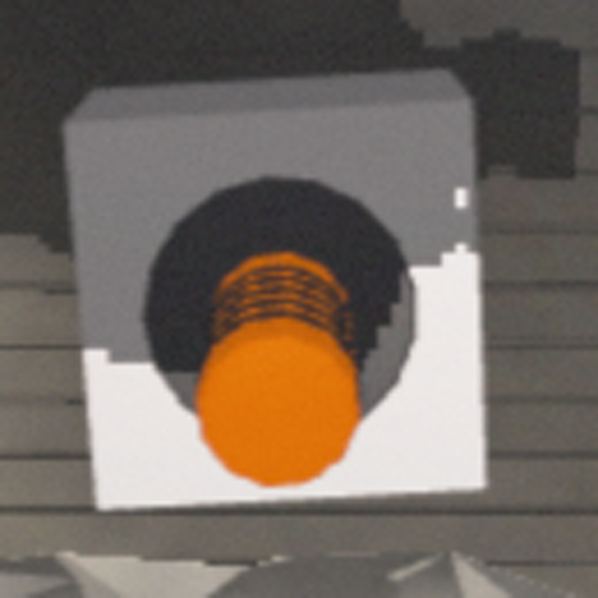

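```bash
python3 - <<'E'
from h import *
w=np.load('w5.npz');C=cam('wrist',w['tp'],w['tr']);k=130/598
f=lambda P,z:plane(C,[(260+a*k,160+b*k) for a,b in P],z)[:,:2]
Q=f([(65,123),(472,98),(487,490),(97,510)],50);print(Q.round(1).tolist(),Q.mean(0),np.linalg.norm(Q-np.roll(Q,1,0),axis=1))
print(circ(f([(144,313),(415,313),(280,178),(185,220),(375,218),(172,385),(390,385)],55)))
print(f([(279,405)],115), f([(281,252+0)],80))
E
```

```text
[[430.9, -233.7], [426.8, -164.1], [497.3, -159.8], [500.9, -230.2]] [ 463.97096517 -196.95002079] [70.12577204 69.71331234 70.62640086 70.52856864]
(array([ 463.07140195, -196.91802396]), np.float64(23.194094842488134), 7, np.float64(0.17570650798330334))
[[ 462.37585114 -196.85230074]] [[ 447.43040868 -196.65808113]]
```

```bash
python3 - <<'E'
from h import *
env.move_straight([463,-197,140],feed=200,orientation=R0)
env.move_straight([463,-197,68],feed=100)
env.wait(0.1);o=env.observe();print(o['tool_pos'],o['ft_force'])
env.command_gripper(15,60)
o=env.observe();print(o['clock'],o['grip_width'],o['tool_pos'],o['ft_force'],o['torque'])
env.move_straight([463,-197,90],feed=80)
env.move_straight([463,-197,240],feed=200);env.wait(0.1)
o=env.observe();print(o['clock'],o['grip_width'],o['tool_pos'],o['ft_force'],o['torque'])
snap('w6')
p,d=env.read_camera('scene');cv2.imwrite('pics/s6.png',p[:,:,::-1])
q=o['joints'];
for P in ([463,-197,240],[534,386,240],[534,386,110],[571,384,110]): print(env.ik(P,R0))
E
```

```text
[ 463.54292995 -197.13723987   68.71608234] [-0.63251565 -0.7138603   0.39898319]
10.9833 22.827664298433 [ 463.17684914 -197.0119758    68.23391785] [-0.98878958 -0.08697446  4.13912049] [ 0.02058623  0.19668528 -0.00563641]
12.4083 22.65006334930062 [ 462.18217138 -196.86326198  238.55790103] [ 0.35515549  0.22603126 -0.54338061] [ 0.02825783  0.00222024 -0.0470087 ]
w6 12.4083 [ 462.18217138 -196.86326198  238.55790103] [-0.0007  0.0022 -0.0016 -0.0041 -0.001   0.0007 -0.0005]
[ 1.37723933  0.33658531 -1.26484649  1.64548022  0.32526481  1.40034596
  1.64302714]
[ 0.03534679  0.84266529 -1.40049309  1.20828588  0.83421762  1.68878013
  0.41731139]
[ 0.02525217  0.85718873 -1.19684007  1.39044548  0.7927487   1.41589979
  0.41001276]
[-0.05429412  0.81757944 -1.01651989  1.29841521  0.68318201  1.38392385
  0.53119048]
```

View pics/w6.png

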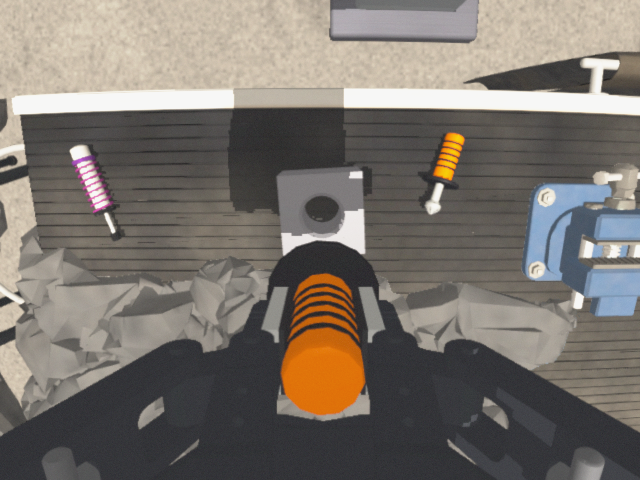

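View pics/s6.png

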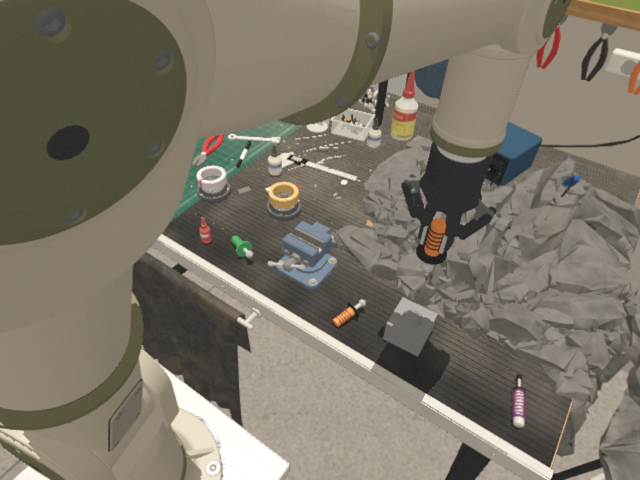

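The tool is held and clear of the stand. I'll check its pose in the grip by measuring the handle top and flange.

```bash
python3 - <<'E'
from h import *
w=np.load('w6.npz');p=w['p'].copy();C=cam('wrist',w['tp'],w['tr']);tp=w['tp'];tr=w['tr']
a=np.linspace(0,2*np.pi,60)
for zz,r,col in((-46.8,12,(0,255,0)),(13.2,24,(255,0,255))):
    P=tp+np.c_[r*np.cos(a),r*np.sin(a),0*a+zz]@tr.T
    cv2.polylines(p,[proj(C,P).round().astype(np.int32)],True,col,1)
hsv=cv2.cvtColor(w['p'],cv2.COLOR_RGB2HSV)
m=((hsv[...,0]>5)&(hsv[...,0]<22)&(hsv[...,1]>150)&(hsv[...,2]>150)).astype(np.uint8)*255;m[:325]=0
c=max(cv2.findContours(m,cv2.RETR_EXTERNAL,cv2.CHAIN_APPROX_NONE)[0],key=len).reshape(-1,2);c=c[c[:,1]>365]
print('top circle in tool frame',circ((plane(C,c,tp[2]+46.8)-tp)@tr))
crop(p,230,220,420,430,3,'pics/w6c.png')
n=w['d'];print(n[375,322],n[260,321])
E
```

```text
top circle in tool frame (array([0.71562727, 0.34035034]), np.float64(11.228908196195169), 133, np.float64(0.16366493471022311))
109.535706 163.4626
```

View pics/w6c.png

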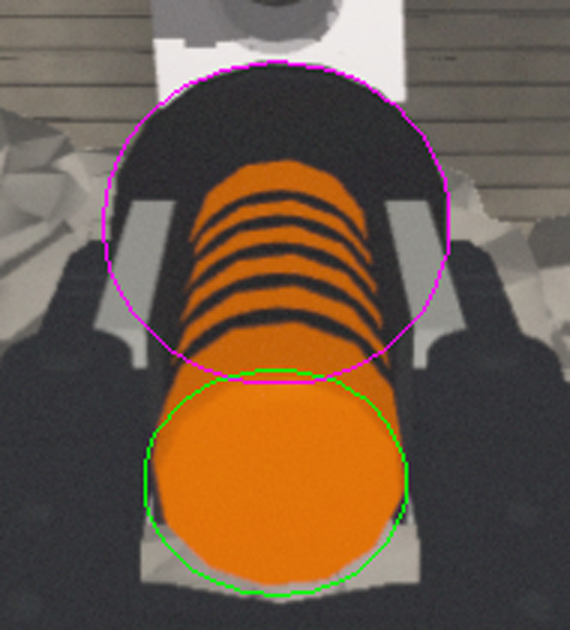

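The flange outline matches the prediction closely (point ≈ TCP − 58.2 mm, axis within 0.7 mm), so on to the collar.

```bash
python3 - <<'E'
from h import *
A=np.deg2rad(175.8);c=np.array([552.7,384.4]);s=c+19*np.array([np.cos(A),np.sin(A)])
env.move_straight([463,-197,200],feed=200)
try: env.move_straight([*s,200],feed=220,orientation=R0)
except env.PlanningError as e: print('plan',e); raise SystemExit
env.wait(0.15);o=env.observe();print(o['clock'],o['joints'].round(2),o['tool_pos'],s,o['ft_force'],o['grip_width'],o['tool_rot'].round(4))
env.move_straight([*s,125],feed=150);env.wait(0.15);o=env.observe();print(o['clock'],o['joints'].round(2),o['tool_pos'],o['ft_force'])
snap('w7')
p,d=env.read_camera('scene');np.savez('s7',p=p);crop(p,160,110,320,230,5,'pics/s7.png')
p,d=env.read_camera('top');crop(p,140,170,260,260,6,'pics/t7.png')
E
```

```text
15.825 [-0.05  0.69 -1.05  1.28  0.58  1.49  0.54] [534.00480933 385.3087511  200.08463709] [533.75102493 385.79152575] [ 0.19348564 -0.14684633 -1.29787682] 22.969419044460807 [[-1.e+00  7.e-04  2.e-04]
 [ 7.e-04  1.e+00 -1.e-04]
 [-2.e-04 -1.e-04 -1.e+00]]
16.625 [-0.05  0.74 -1.02  1.38  0.63  1.36  0.5 ] [534.14215265 386.49754204 126.54936661] [-0.32062372 -0.15934763 -1.60964891]
w7 16.625 [534.14215265 386.49754204 126.54936661] [-0.0004  0.0009  0.002   0.0038 -0.0009  0.0007 -0.0023]
```

View pics/s7.png

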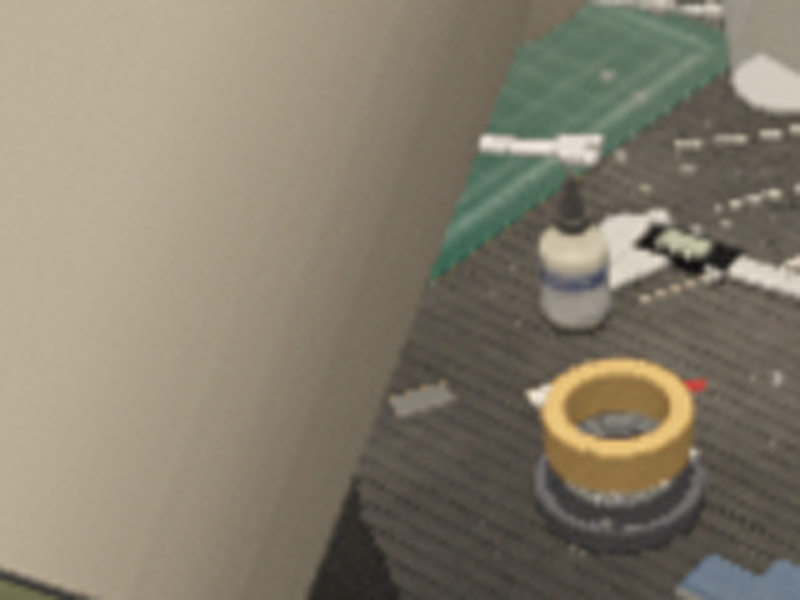

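View pics/w7.png

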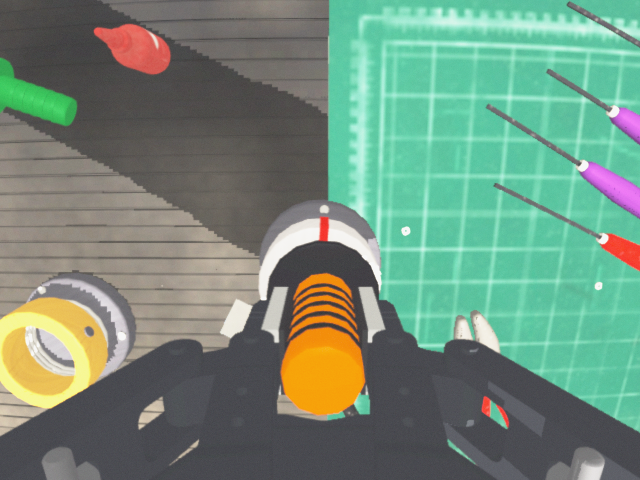

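The mark at (324,228) is radially in line with the tool, and the brass collar at (50,350) is clear. Going down slowly.

```bash
python3 - <<'E'
from h import *
A=np.deg2rad(175.8);c=np.array([552.7,384.4]);s=c+19*np.array([np.cos(A),np.sin(A)])
env.wait(0.3);o=env.observe();print(o['tool_pos'],o['ft_force'])
for z in (114,112,110,108.5,107.5,106.7):
    env.move_straight([*s,z],feed=12 if z<113 else 40);env.wait(0.1)
    o=env.observe();print(round(o['clock'],2),(o['tool_pos']-[*s,z]).round(2),o['ft_force'].round(2),o['torque'].round(2))
E
```

```text
[533.75203045 385.77869627 125.05586445] [ 0.68872387  0.32154477 -1.3117536 ]
17.6 [-0.    0.06  0.04] [ 0.3  -0.68 -0.8 ] [-0.01 -0.02  0.01]
18.02 [0.03 0.01 0.04] [-0.42 -1.15 -0.89] [ 0.01 -0.03 -0.01]
18.43 [-0.   -0.    0.01] [ 0.67  0.59 -1.07] [ 0.04  0.02 -0.01]
18.81 [0.17 0.09 0.2 ] [ 0.77 -0.06  0.64] [ 0.06 -0.19 -0.02]
19.16 [0.18 0.09 0.17] [ 1.34 -0.61  1.49] [ 0.16 -0.36  0.01]
19.51 [0.12 0.06 0.1 ] [1.56 0.37 1.98] [ 0.08 -0.38  0.  ]
```

Contact came at the expected height, with a net press of ≈ 3.3 N. Starting the circle anticlockwise, first quarter with logging.

```bash
cat > arc.py <<'E'
from h import *
import sys
a0,a1=map(float,sys.argv[1:3]);feed=12;z=106.7;c=np.array([552.7,384.4])
if len(sys.argv)>3: z=float(sys.argv[3])
for a in np.arange(a0,a1+.1,10):
    A=np.deg2rad(a);u=np.array([np.cos(A),np.sin(A)])
    env.move_straight([*(c+19*u),z],feed=feed)
    o=env.observe();f=o['ft_force']-[0,0,-1.2];r=o['tool_pos'][:2]-c
    print(int(a),round(o['clock'],2),'r %.2f ang %.1f z %.2f'%(np.hypot(*r),np.rad2deg(np.arctan2(r[1],r[0]))%360,o['tool_pos'][2]),'F rad %.2f tan %.2f z %.2f'%(f[:2]@u,f[:2]@[-u[1],u[0]],f[2]),'tq',o['torque'].round(2),o['grip_width'].round(2))
    if not (1.3<f[2]<7): print('force stop');break
E
python3 arc.py 185.8 265.8
```

```text
Traceback (most recent call last):
  File "arc.py", line 9, in <module>
    print(int(a),round(o['clock'],2),'r %.2f ang %.1f z %.2f'%(np.hypot(*r),np.rad2deg(np.arctan2(r[1],r[0]))%360,o['tool_pos'][2]),'F rad %.2f tan %.2f z %.2f'%(f[:2]@u,f[:2]@[-u[1],u[0]],f[2]),'tq',o['torque'].round(2),o['grip_width'].round(2))
                                                                                                                                                                                                                             ^^^^^^^^^^^^^^^^^^^^^
AttributeError: 'float' object has no attribute 'round'
```

```bash
sed -i "s/o\['grip_width'\].round(2)/round(o['grip_width'],2)/" arc.py; python3 arc.py 195.8 265.8
```

```text
195 20.36 r 18.98 ang 195.3 z 106.81 F rad -2.92 tan -2.56 z 3.14 tq [ 0.72 -0.59  0.01] 22.8
205 20.78 r 19.04 ang 206.8 z 106.63 F rad -3.11 tan -0.64 z 3.65 tq [ 0.63 -0.59  0.02] 22.54
215 21.21 r 19.11 ang 216.8 z 106.60 F rad -1.80 tan -0.44 z 2.34 tq [ 0.5  -0.49  0.02] 22.63
225 21.63 r 18.97 ang 225.0 z 106.69 F rad -3.35 tan -2.44 z 3.35 tq [ 0.99 -0.16  0.03] 22.66
235 22.06 r 19.01 ang 236.7 z 106.70 F rad -3.53 tan -1.21 z 2.90 tq [ 0.92 -0.27  0.04] 22.94
245 22.48 r 19.16 ang 246.6 z 106.63 F rad -2.94 tan 0.47 z 2.81 tq [ 0.81 -0.15  0.03] 22.75
255 22.91 r 18.96 ang 255.0 z 106.61 F rad -3.07 tan -2.20 z 3.43 tq [0.93 0.41 0.01] 22.76
265 23.33 r 18.97 ang 266.5 z 106.73 F rad -4.10 tan -2.23 z 2.37 tq [ 0.97  0.35 -0.01] 22.66
```

Contact is steady at 2.3–3.7 N with r ≈ 19. Continuing the round.

```bash
python3 arc.py 275.8 415.8; python3 - <<'E'
from h import *
snap('w8')
E
```

```text
275 23.76 r 19.18 ang 276.4 z 106.66 F rad -3.95 tan -0.83 z 3.49 tq [ 0.81  0.26 -0.03] 22.69
285 24.18 r 19.04 ang 285.2 z 106.51 F rad -2.86 tan -2.12 z 3.86 tq [ 0.55  0.81 -0.02] 22.6
295 24.61 r 18.97 ang 296.4 z 106.75 F rad -3.90 tan -2.27 z 3.68 tq [ 0.66  0.72 -0.01] 22.73
305 25.03 r 19.10 ang 306.3 z 106.70 F rad -3.05 tan -0.65 z 3.27 tq [0.54 0.64 0.04] 23.15
315 25.46 r 19.10 ang 315.3 z 106.52 F rad -2.99 tan -2.49 z 2.83 tq [ 0.05  0.95 -0.01] 22.66
325 25.88 r 18.96 ang 326.4 z 106.74 F rad -3.85 tan -0.96 z 3.15 tq [0.17 0.88 0.01] 22.86
335 26.31 r 19.09 ang 336.6 z 106.80 F rad -2.70 tan -1.47 z 2.14 tq [ 0.15  0.75 -0.04] 22.39
345 26.73 r 19.11 ang 345.2 z 106.58 F rad -2.50 tan -2.11 z 3.28 tq [-0.4   0.88  0.03] 22.6
355 27.16 r 18.99 ang 356.6 z 106.78 F rad -2.50 tan -0.40 z 3.21 tq [-0.3   0.84 -0.01] 22.5
365 27.58 r 19.09 ang 6.8 z 106.81 F rad -2.00 tan -0.22 z 3.28 tq [-0.2   0.68 -0.02] 22.47
375 28.01 r 19.05 ang 15.2 z 106.61 F rad -2.44 tan -2.41 z 2.41 tq [-0.74  0.6  -0.06] 22.56
385 28.43 r 19.01 ang 26.7 z 106.74 F rad -2.28 tan -1.81 z 2.74 tq [-0.66  0.6  -0.08] 22.67
395 28.86 r 19.10 ang 37.2 z 106.81 F rad -2.12 tan -0.29 z 2.99 tq [-0.48  0.5   0.02] 22.69
405 29.28 r 19.02 ang 45.2 z 106.72 F rad -3.46 tan -1.91 z 2.49 tq [-0.87  0.17  0.02] 22.44
415 29.71 r 18.97 ang 56.4 z 106.74 F rad -3.95 tan -1.52 z 3.11 tq [-0.99  0.2  -0.04] 22.27
w8 29.7083 [563.20806167 400.19065302 106.73551611] [-0.0011  0.002   0.0007 -0.0019 -0.0001  0.0013  0.0007]
```

View pics/w8.png

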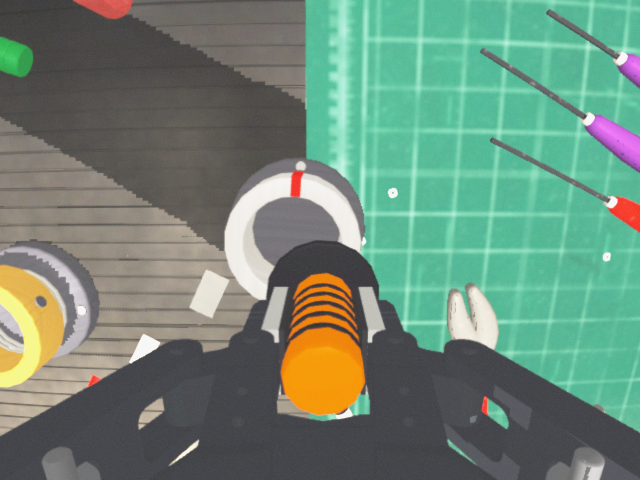

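The tool is unslipped in the grip and on the far-left edge of the collar; the red mark is visible at (296,184). Finishing the circle, with a few degrees past the mark.

```bash
python3 arc.py 425.8 535.8; python3 arc.py 540 540; python3 - <<'E'
from h import *
env.wait(0.2);o,p,d,C=snap('w9');print(o['ft_force'])
x,y=o['tool_pos'][:2]
env.move_straight([x,y,125],feed=40);env.move_straight([x,y,200],feed=150);env.wait(0.3)
o,p,d,C=snap('w10');print(o['ft_force'],o['grip_width'])
E
```

```text
425 30.18 r 19.18 ang 66.8 z 106.81 F rad -2.90 tan -0.37 z 2.84 tq [-0.81  0.25  0.05] 22.91
435 30.61 r 19.03 ang 75.3 z 106.79 F rad -2.79 tan -1.18 z 2.78 tq [-0.77 -0.23 -0.01] 22.78
445 31.03 r 18.93 ang 86.2 z 106.69 F rad -2.06 tan -2.17 z 3.55 tq [-0.92 -0.31  0.  ] 22.84
455 31.46 r 19.12 ang 96.5 z 106.72 F rad -3.03 tan -1.11 z 3.22 tq [-0.79 -0.2  -0.01] 22.71
465 31.88 r 19.11 ang 105.4 z 106.84 F rad -2.72 tan -1.60 z 3.54 tq [-0.49 -0.61 -0.  ] 22.69
475 32.31 r 18.95 ang 116.2 z 106.70 F rad -1.69 tan -0.42 z 3.32 tq [-0.55 -0.68 -0.06] 22.87
485 32.73 r 19.12 ang 126.4 z 106.68 F rad -2.44 tan -1.41 z 3.09 tq [-0.58 -0.51 -0.01] 22.77
495 33.16 r 19.11 ang 135.5 z 106.83 F rad -2.58 tan -1.55 z 2.38 tq [-0.06 -0.78  0.03] 22.99
505 33.58 r 18.99 ang 146.3 z 106.68 F rad -2.75 tan -1.73 z 2.89 tq [-0.11 -0.82  0.03] 22.64
515 34.01 r 19.04 ang 156.6 z 106.63 F rad -2.75 tan -0.48 z 2.64 tq [-0.09 -0.67  0.01] 23.23
525 34.43 r 19.10 ang 165.4 z 106.83 F rad -1.61 tan -1.72 z 3.57 tq [ 0.33 -0.78 -0.02] 22.26
535 34.86 r 19.00 ang 176.6 z 106.63 F rad -2.08 tan -0.57 z 1.44 tq [ 0.28 -0.72 -0.04] 22.54
540 35.12 r 19.07 ang 180.5 z 106.64 F rad -3.24 tan -1.05 z 2.85 tq [ 0.21 -0.67 -0.04] 22.44
w9 35.325 [533.64370144 384.27432064 106.594369  ] [ 0.0011 -0.0004  0.0013 -0.0005 -0.0003 -0.0009  0.0012]
[2.21925973 1.31040989 1.92646397]
w10 36.9333 [533.46045708 384.00237896 199.10425937] [-0.0011 -0.002  -0.0014 -0.0047 -0.0002  0.0003 -0.0012]
[-0.21934297  0.47986265 -0.98930942] 22.862792553693176
```

View pics/w10.png

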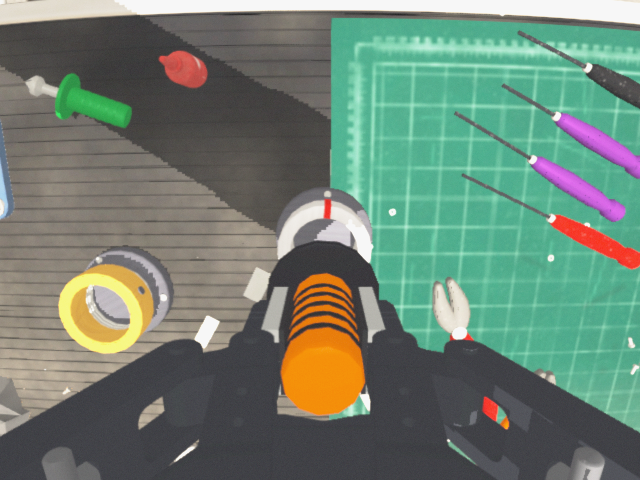

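View pics/w9.png

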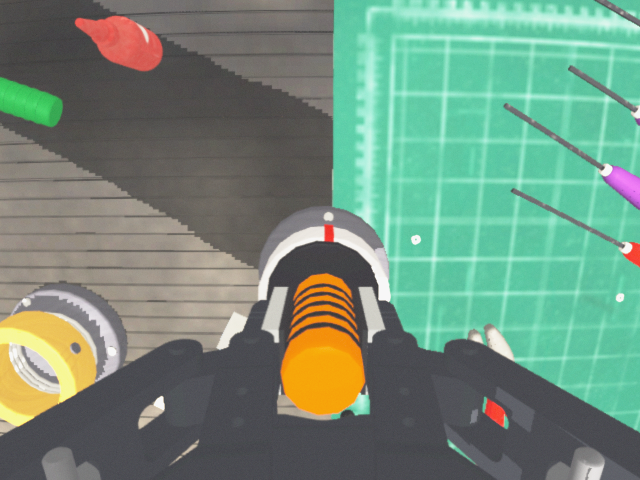

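The mark is at the tool's station at the end, and the tool is lifted clear with its grip unchanged. Returning it to the stand.

```bash
python3 - <<'E'
from h import *
T=[463.6,-197]
env.move_straight([*T,200],feed=220,orientation=R0);env.wait(0.4)
o,p,d,C=snap('w11')
env.move_straight([*T,130],feed=120);env.wait(0.3);o=env.observe();print(o['clock'],o['tool_pos'],o['ft_force'])
env.move_straight([*T,76],feed=60);env.wait(0.3);o=env.observe();b=o['ft_force'];print(o['clock'],o['tool_pos'],b)
for z in (72,70,69,68.3,67.8):
    env.move_straight([*T,z],feed=20);env.wait(0.15);o=env.observe();print(z,o['tool_pos'].round(2),o['ft_force'].round(2))
    if o['ft_force'][2]-b[2]>5 or (z>69.5 and o['ft_force'][2]-b[2]>3): break
print(o['clock'])
E
```

```text
w11 40.1917 [ 463.60811656 -196.95263112  200.00175415] [ 0.0008  0.0005 -0.0006  0.      0.0006  0.0004  0.    ]
41.275 [ 463.9017064  -197.1741758   130.50392584] [ 0.77653507 -0.55808952 -0.75426593]
42.625 [ 463.67923149 -197.09827782   76.18796238] [ 0.35626152 -0.46762561 -0.99674701]
72 [ 463.63 -196.97   72.  ] [ 0.15 -0.21 -0.96]
70 [ 463.62 -196.97   70.01] [ 0.22  0.33 -1.65]
69 [ 463.62 -197.     69.02] [ 0.04 -0.85 -1.49]
68.3 [ 463.56 -197.02   68.28] [-0.49 -0.46 -0.68]
67.8 [ 463.61 -197.     68.24] [-3.25  0.63  4.88]
44.725
```

View pics/w11.png

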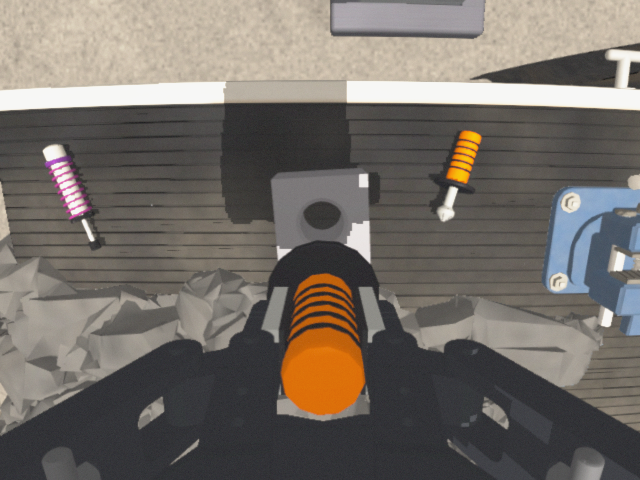

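The flange seated at TCP z 68.2, the height at which I gripped it. Releasing and withdrawing.

```bash
python3 - <<'E'
from h import *
T=[463.6,-197]
env.move_straight([*T,68.2],feed=20)
env.command_gripper(50);env.command_gripper(85);env.wait(0.2)
env.move_straight([*T,140],feed=100);env.move_straight([455,-196,225],feed=200);env.wait(0.4)
o,p,d,C=snap('w12');print(o['ft_force'],o['grip_width'])
crop(p,220,130,440,290,3,'pics/w12c.png')
K,D,E=C
for u,v in((321,247),(298,228)):
    n=cv2.undistortPoints(np.array([[[u,v]]],float),K,D)[0,0];z=d[v,u];print((np.array([n[0]*z,-n[1]*z,-z])-E[:3,3])@E[:3,:3])
p,d=env.read_camera('scene');crop(p,160,130,480,370,2.5,'pics/s12.png')
E
```

```text
w12 47.8333 [ 454.85546134 -195.85715087  224.56781602] [ 0.0006 -0.0026 -0.0025 -0.004  -0.0003  0.0001  0.0006]
[-0.89901911  0.13477602  0.48498255] 84.90895462132887
[ 461.21386074 -196.52070512  115.14551003]
[ 462.70828188 -214.97360011   55.11491099]
```

View pics/w12c.png

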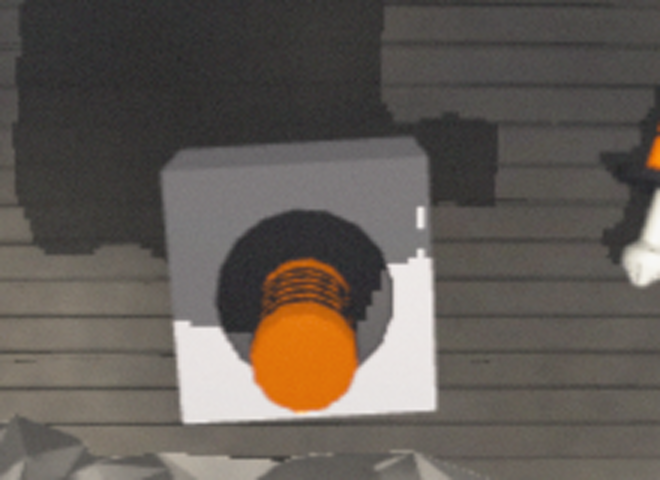

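View pics/s12.png

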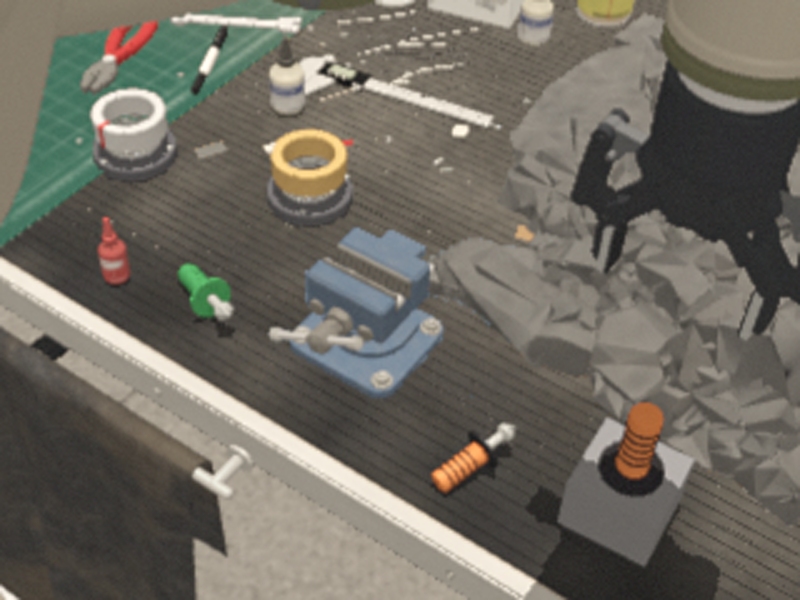

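The tool is back upright and flange-down in the stand, with measured heights of 115 (handle top) and 55 (flange top). Both collars stand as before. Handing in.

```bash
python3 -c "
from workcell import env
env.job_done();print(env.observe()['clock'])"
```

```text
the job is handed in; nothing more can be done
the job is handed in; nothing more can be done
```

The job is done and handed in at about 48 s of the 72 s allowed; no verdict was reported.

- **Deburring:** I took the orange tool from its stand and set the cutter on the aluminium collar's bore edge at the red mark. I ran it anticlockwise through one full turn, plus about 4° past the mark, without lifting. The radius held at 19.0 ± 0.2 mm. The net downward press read about 2 to 4 N at each 10° check, with a single low reading of 1.4 N near the end and about 3 N afterwards.
- **Putting it back:** I lifted the tool off and lowered it into the stand until the flange seated. That was at 68.2 mm, the same height as when I first gripped it. Then I let go and backed away.
- **Last checks:** The final pictures show the tool upright, with its handle top at 115 mm and flange top at 55 mm. The gripper is clear of everything, and both collars stand as before. The brass collar and the look-alike tools were not touched.
- **Disagreements:** Early single views from the fixed cameras put the collar up to about 7 mm from where I finally placed it. I relied on two opposite wrist-camera views instead, which agreed to about 1.5 mm and gave the right diameters. The first half-turn for the second view did not happen with `move_pose`, so I repeated it with a joint move.

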